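Hang the clip-on shelf on the slotted upright

TASK

Hang the wide clip-on shelf, the one with two hook tabs, on the upper pair of slots of the slotted upright: press its tabs into the slots, then move it down until it is fully home, and let go. Leave the narrow one-tab shelf standing where it is.

Things in the scene. Friction and masses are not known exactly. Their poses are not given: they have to be found in the camera images.
- wide_shelf: Plain steel clip-on shelf, 0.22 kg, loose, standing on the bench: tray 100 mm long (x) by 60 wide (y), rims 12 high; an upright web along its middle; at the +x end a back plate 60 wide, 78 high, its rear face 48 mm from the origin, with two hook tabs pointing to +x. Origin: underside, below the web's middle; z up.
- web_top (a point): Middle of the top edge of the wide shelf's web, 85 mm above its underside, axes as the shelf's. The web is 12 mm thick (y), 90 mm long (x) and free on both sides down to the tray: pinch it here across y, from above.
- shelf_tabs (a point): Midway between the wide shelf's two tabs (at y -20 and +20 mm, each 8 wide, 22 long), on the back plate's rear face (48 mm in x from the shelf's origin), level with the undersides of the tabs' shanks (58 mm up). A shank is 10 mm high; behind it a hook goes 19 mm farther down, 9 mm clear of the back plate, flared at its tip. Axes as the shelf's.
- narrow_shelf: Bystander, loose: like the wide shelf (same length, height, web and origin) but only 36 mm wide and with a single tab in the middle of its back plate.
- upright: Slotted aluminium channel, 104 mm wide, 184 high, fixed to the bench by a foot plate (112 wide, 20 mm out in front, 8 high). Its 6 mm face plate looks to its own -x and has a low and an upper pair of slots, each slot 22 wide, 44 high, open behind for 35 mm, centred at y -20 and +20 mm. Origin: on the bench below the middle of the face, in its plane; +x goes into the face.
- upper_seat (a point): On the upright's face, midway between the upper slots, level with their lower edges (120 mm above the bench; the slots reach up to 164). Axes as the upright's. Shelf home: shanks on these edges, back plate on the face, shelf_tabs at this point, same yaw as the upright. The tabs go in with shelf_tabs 20 to 33 mm above it, then down.

How it is judged (in metres and radians):
At the end, for the whole second after the job is handed in: The wide shelf hangs still by both tabs in the upper slots: shelf_tabs within 7 mm above, 10 mm below, 10 mm before, 8 mm beyond and 12 mm beside upper_seat, level within 10 degrees, square within 12 degrees; the narrow shelf still stands (z of shelf_tabs in the frame of upper_seat between -0.01 and 0.007 m and x of shelf_tabs in the frame of upper_seat between -0.01 and 0.008 m and y of shelf_tabs in the frame of upper_seat between -0.012 and 0.012 m and angle between wide_shelf's own z axis and vertical below 0.18 rad and angle between the x axis of wide_shelf and the x axis of upright, either way round below 0.22 rad and linear speed of wide_shelf below 0.02 m/s and angle between narrow_shelf's own z axis and vertical below 0.2 rad); the robot touches nothing.
It fails at once if the narrow shelf is carried or knocked away from its place (more than 40 mm) (distance of narrow_shelf from where it was at the start of the episode above 0.04 m).
It also fails if it takes over 40 s, if anything falls off the work surface, if the arm or the gripper's body presses on something with over 40 N, if the wrist force passes 120 N, or if a joint passes its speed limit or range.

ROBOT

A 6-joint arm with a two-finger parallel gripper is mounted at the origin on a cart in front of the work surface, level with it; the furniture and walls round the work are solid. World frame = base frame: x ahead of the robot, y to its left, z up, the work surface at z = 0. Lengths are in m, angles in degrees, forces in N, time in s.
With the tool pointing down it reaches from about 0.4 to 0.825 m from the base axis. Payload 7 kg.
Tool frame: the origin (TCP) lies between the finger pads; the fingertips stand ctrl.nose_length ahead of it and the grasp point (between the pads) lies 2 mm behind it (ctrl.nose_length is the distance from the TCP to the fingertips, in m); z points along the fingers, y is the line along which they close (so a half turn about z gives the same grasp; the last joint's range is limited). The gripper opens to 88 mm and grips with 3 to 60 N. Pads are 19 mm wide; open, the fingers measure 130 mm over their backs; the gripper's body (78 mm by 193 mm) begins 47 mm behind the grasp point.
Start: joints at [-57.118, 20.546, 0.682, 0, -70.136, -16.507], TCP at [0.19, -0.648, 0.244] pointing down, gripper open.
Joint ranges: [-176.03, 176.03], [-82.01, 121.73], [-58.28, 71.71], [-173.87, 95.51], [-174.79, -0.11], [-173.66, 173.66]. Speed limits (degrees/s): [136.94, 136.94, 172.46, 180, 180, 180].

INTERFACE

Orientations are given as [roll, pitch, yaw] about the fixed x, y, z axes, in that order (R = Rz(yaw) Ry(pitch) Rx(roll)).
In Python, from plant import ctrl gives the robot as it stands.
- The arm moves only by the tool apply_moves, never from a script. Its argument "commands" is a list of rows, each a list of 3 entries, a list of its own where there are three numbers: the shift along the world's x, y, z in cm, then the turn about the world's z in rad, then the closure, from 0 (fully open) to 1 (shut). In form: [[[x, y, z], turn, jaw], ...]. A call has 1 to 20 rows; each row is the pose to reach, as a shift and turn from the pose commanded when the call began; what a row does not reach only later rows make up. A row lasts 1/12 s, in which the tool goes at most 41.7 mm and 7.16 degrees, less where a joint would pass 70% of its speed; a pose out of reach is approached as far as the arm can. A call with a gripper value outside its range is refused whole. The fingers move at their own pace and stop on an object; the grip force is fixed at half the most. Time passes only in rows, so rows that repeat a pose let the fingers close. It gives the time, the measured TCP pose, the force, the opening and the grip force at its end, in the units of the state.
- ctrl.get_obs(): the state, without advancing time (a new reading comes with each control period).
- ctrl.snapshot(name): name is "side" or "top" or "wrist"; returns a dict with "img" (480x640x3 uint8, red, green, blue), "fx", "fy", "cx", "cy" (pixels), "T" (4x4, takes a point from camera to world coordinates). Camera axes: x right, y up, looking along -z (the intrinsics and any distortion apply to the point x, -y, -z); pixel columns grow to the right and rows downward; lengths in m; the calibration is good to about 2 mm. The wrist camera is an equidistant fisheye: a pixel r from the principal point sees the ray r / f radians off the axis. A picture is of the moment at which its call begins. There is no depth.
- ctrl.close_job(): hands the job in; it is judged then, once.
Trained networks look in a picture, given as the dict that the camera call returned (one of the last four; its "shot" number tells which), for a name from the list of things; names that differ only in an ending like _2 or _b are one class to them, and where a whole thing is asked for, a point or a joint stands for the part that bears it (a point fixed in the world has none). Each returns a list of dicts, best first, with "score" (0 to 1); they miss things now and then, are a little off and sometimes report something else, mostly with a low value. They report only what shows in the picture. A call takes as long as a camera call.
- ctrl.search_frame(picture, target): "at" ([column, row] in pixels, amid what is visible of it).
- ctrl.spot_point(picture, target): "at" ([column, row] in pixels: a listed point, or the origin of a listed thing).
The state is a dict: "clock": time; "joint_pos": joint angles; "qvel": joint speeds; "tau": joint torques, N m; "tool_pos": TCP position; "orientation": TCP orientation; "force": force on the tool from outside, world axes, zero at the start; "moment": the same for the moment, N m; "opening": finger opening in m; "gripper_force": force on a finger pad.
Only numpy, scipy, OpenCV 4.12 (cv2) and the standard library are available. Lean on these libraries where they do the work, as an engineer would, in place of code of your own. Each camera call takes 0.05 s, during which the arm holds its last target. There are 200 camera calls.

## Working session

There is one attempt and no reset: what is moved stays moved. The work goes in short steps, Python scripts to look and compute and a tool call to move; the robot and the scene stay as the last step left them, time stands still between calls to the robot, and variables do not carry over. Pictures are saved under pics/ and viewed, at most 10 in all, crops included, and the job is handed in when it is done.

Besides the shell and the picture viewer there is one more tool, called after ">>>" as a command line: name --argument value ..., lists and objects as JSON in quotes. apply_moves: Moves the arm, as the interface text tells. Its arguments: {"type":"object","properties":{"commands":{"type":"array"}},"required":["commands"]}

```bash
mkdir -p pics; cat > h.py <<'E'
import numpy as np, cv2
from plant import ctrl
def ray(s,px):
    u,v=(px[0]-s["cx"])/s["fx"],(px[1]-s["cy"])/s["fy"]
    if s.get("fish"):
        r=np.hypot(u,v); k=np.sin(r)/r if r>1e-9 else 1; d=np.array([u*k,-v*k,-np.cos(r)])
    else: d=np.array([u,-v,-1.])
    T=np.array(s["T"]); d=T[:3,:3]@d
    return T[:3,3],d/np.linalg.norm(d)
def atz(s,px,z):
    o,d=ray(s,px); return o+d*(z-o[2])/d[2]
def tri(rs):
    A=np.zeros((3,3));b=np.zeros(3)
    for o,d in rs:
        P=np.eye(3)-np.outer(d,d);A+=P;b+=P@o
    p=np.linalg.solve(A,b); return p,[np.linalg.norm((np.eye(3)-np.outer(d,d))@(p-o)) for o,d in rs]
def proj(s,p):
    T=np.array(s["T"]); q=T[:3,:3].T@(np.asarray(p)-T[:3,3]); x,y,z=q[0],-q[1],-q[2]
    if s.get("fish"):
        r=np.hypot(x,y);t=np.arctan2(r,z);return np.array([s["cx"]+s["fx"]*t*x/r,s["cy"]+s["fy"]*t*y/r])
    return np.array([s["cx"]+s["fx"]*x/z,s["cy"]+s["fy"]*y/z])
def snap(n,f=None):
    s=ctrl.snapshot(n); s["fish"]=n=="wrist"
    if f: cv2.imwrite(f"pics/{f}.png",s["img"][:,:,::-1])
    return s
E
python3 - <<'E'
from h import *
np.set_printoptions(precision=4,suppress=True)
print(ctrl.nose_length)
S={n:snap(n,n+"1") for n in("side","top")}
print([k for k in S["top"] if k!="img"])
for n,s in S.items():
    print(n,np.array(s["T"]),s["fx"],{k:v for k,v in s.items() if 'dist' in k})
    for t in("wide_shelf","narrow_shelf","upright"):
        print(t,"sf",[(np.round(d["at"],1),round(d["score"],2)) for d in ctrl.search_frame(s,t)][:3])
    for t in("wide_shelf","web_top","shelf_tabs","upright","upper_seat","narrow_shelf"):
        print(t,"sp",[(np.round(d["at"],1),round(d["score"],2)) for d in ctrl.spot_point(s,t)][:3])
cv2.imwrite("pics/both.png",cv2.resize(np.hstack([S["top"]["img"],S["side"]["img"]])[:,:,::-1],(800,300),interpolation=cv2.INTER_AREA))
E
```

```text
0.017
['fx', 'fy', 'cx', 'cy', 'T', 'shot', 'fish']
side [[ 0.9577  0.1786 -0.2257  0.3532]
 [-0.2875  0.5584 -0.7782 -0.9855]
 [-0.013   0.8101  0.5861  0.5934]
 [ 0.      0.      0.      1.    ]] 483.13695346087025 {}
wide_shelf sf [(array([239.6, 302.3]), 0.75)]
narrow_shelf sf [(array([234.4, 258.5]), 0.56)]
upright sf [(array([382.7, 231.5]), 0.79)]
wide_shelf sp [(array([237. , 315.6]), 0.77)]
web_top sp [(array([234.9, 279.4]), 0.58)]
shelf_tabs sp [(array([266.8, 283.2]), 0.87)]
upright sp [(array([367.3, 266.8]), 0.69)]
upper_seat sp [(array([372. , 214.1]), 0.81), (array([368.6, 268. ]), 0.19)]
narrow_shelf sp [(array([235.1, 279.8]), 0.84)]
top [[-0.0286  0.9984 -0.0485  0.4797]
 [-0.9993 -0.0298 -0.0243 -0.3394]
 [-0.0257  0.0478  0.9985  0.9642]
 [ 0.      0.      0.      1.    ]] 577.4480480678953 {}
wide_shelf sf [(array([361. , 338.1]), 0.78)]
narrow_shelf sf [(array([305.3, 332.9]), 0.95)]
upright sf [(array([320.6, 163.3]), 0.95)]
wide_shelf sp [(array([364. , 342.6]), 0.83)]
web_top sp [(array([359.8, 346.6]), 0.85), (array([364.1, 313. ]), 0.51)]
shelf_tabs sp [(array([364.3, 312.8]), 0.96), (array([319.3, 186.6]), 0.62)]
upright sp [(array([321.1, 186.4]), 0.6)]
upper_seat sp [(array([316.5, 169.7]), 0.88), (array([360.7, 341. ]), 0.49)]
narrow_shelf sp [(array([305.5, 333.8]), 0.81)]
```

View pics/top1.png

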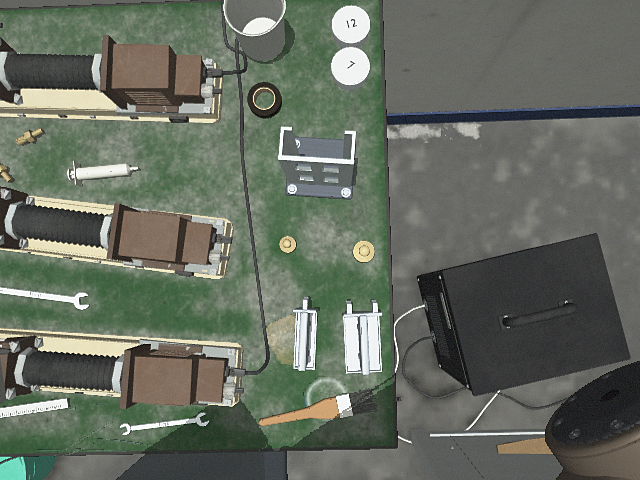

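View pics/side1.png

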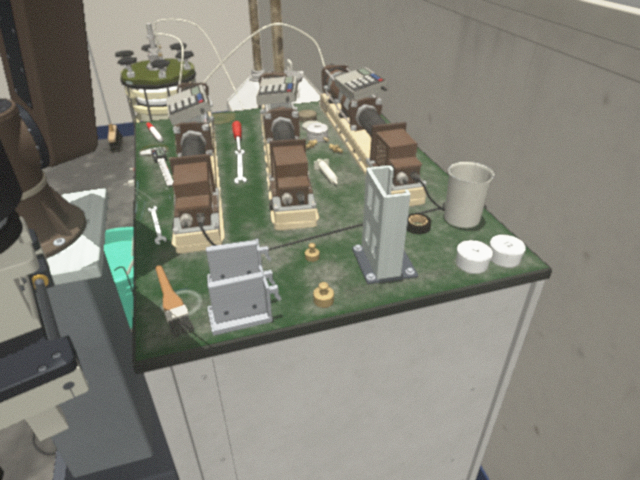

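```bash
cat > m.py <<'E'
from h import *
np.set_printoptions(precision=4,suppress=True)
S={n:snap(n) for n in("side","top")}
for t,z in(("wide_shelf",0),("web_top",.085),("shelf_tabs",.058),("upright",0),("upper_seat",.12),("narrow_shelf",0)):
    P={n:ctrl.spot_point(s,t) for n,s in S.items()}
    P={n:p[0]["at"] for n,p in P.items() if p}
    print(t,*[(n,atz(S[n],p,z)[:2]) for n,p in P.items()],*(tri([ray(S[n],p) for n,p in P.items()]) if len(P)==2 else ()))
E
python3 m.py; python3 -c "
from h import *
o=ctrl.get_obs();print(o['tool_pos'],o['orientation'],o['opening'],o['clock'])"
```

```text
wide_shelf ('side', array([ 0.3924, -0.3772])) ('top', array([ 0.3985, -0.3783])) [ 0.3954 -0.3779  0.    ] [np.float64(0.0030770482180137123), np.float64(0.003077048218013772)]
web_top ('side', array([ 0.3956, -0.3817])) ('top', array([ 0.3961, -0.3817])) [ 0.3959 -0.3816  0.0849] [np.float64(0.00027117688045807134), np.float64(0.0002711768804580868)]
shelf_tabs ('side', array([ 0.4426, -0.3758])) ('top', array([ 0.4418, -0.387 ])) [ 0.4416 -0.3864  0.0672] [np.float64(0.0005804403473979505), np.float64(0.0005804403473979572)]
upright ('side', array([ 0.6557, -0.3127])) ('top', array([ 0.6527, -0.3215])) [ 0.6514 -0.3217  0.008 ] [np.float64(0.00018628001343355634), np.float64(0.00018628001343359108)]
upper_seat ('side', array([ 0.6611, -0.3134]))
narrow_shelf ('side', array([ 0.4004, -0.2877])) ('top', array([ 0.4041, -0.2908])) [ 0.4023 -0.2906  0.002 ] [np.float64(0.002035572766562803), np.float64(0.0020355727665628894)]
[ 0.19028671 -0.64760908  0.24358635] [-1.79997261e+02  1.88797258e-03 -1.63625123e+02] 0.08784520349475658 1.7
```

The top view shows the wide shelf at about (362,340) with its tabs up, along +x. The narrow shelf is at (305,335), and the upright at (317,163) faces the shelves. In the side view the wide shelf is at (240,300) and the upright at (385,225). Next I need the yaws.

```bash
python3 - <<'E'
import cv2,numpy as np
i=cv2.imread('pics/top1.png')
a=cv2.resize(i[290:390,325:400],(450,600),interpolation=cv2.INTER_CUBIC)
b=cv2.resize(i[120:205,270:365],None,fx=3.6,fy=3.6,interpolation=cv2.INTER_CUBIC)
o=np.zeros((600,800,3),np.uint8);o[:,:450]=a;o[:b.shape[0],455:455+b.shape[1]]=b[:,:345]
cv2.imwrite('pics/crop1.png',o)
E
```

```text
(no output)
```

View pics/crop1.png

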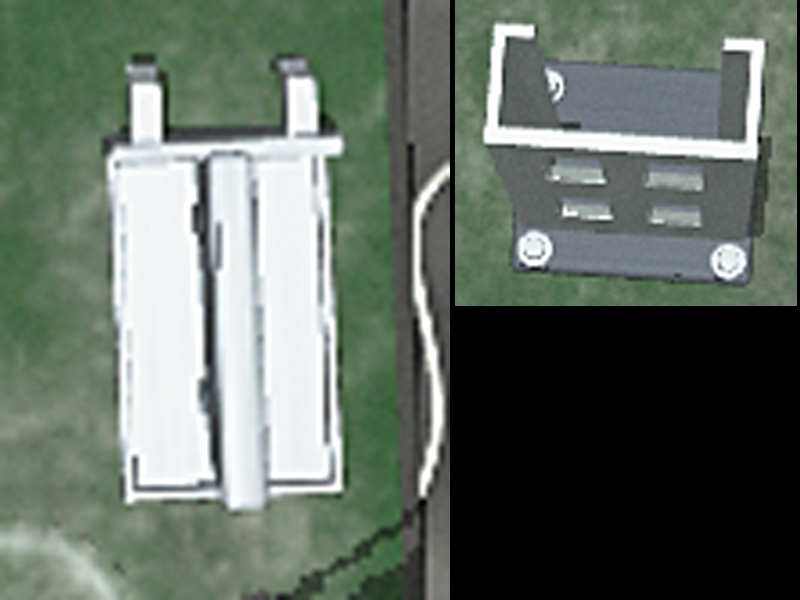

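The crop shows the web running from (230,158) to (246,505). The upright's top front edge runs from (485,137) to (757,155), and its foot front from (515,270) to (748,283).

```bash
python3 - <<'E'
from h import *
np.set_printoptions(precision=4,suppress=True)
s=snap("top")
A=lambda x,y,z:atz(s,[325+x/6,290+y/6],z)
B=lambda x,y,z:atz(s,[270+(x-455)/3.6,120+y/3.6],z)
for n,p,q in(("web",A(246,505,.085),A(230,158,.085)),("tabs",A(146,140,.068),A(302,135,.068)),("uptop",B(485,137,.184),B(757,155,.184)),("foot",B(515,270,.008),B(748,283,.008)),("bolt",B(534,248,.009),B(728,260,.009))):
    d=q-p; print(n,p[:2],q[:2],(p+q)[:2]/2,np.linalg.norm(d),np.degrees(np.arctan2(d[1],d[0])))
E
```

```text
web [ 0.3501 -0.3833] [ 0.4371 -0.3821] [ 0.3936 -0.3827] 0.0869615581858201 0.7992267481083015
tabs [ 0.4415 -0.3615] [ 0.4416 -0.4016] [ 0.4415 -0.3816] 0.04012445941223584 -89.74480911936658
uptop [ 0.6606 -0.2683] [ 0.6502 -0.3712] [ 0.6554 -0.3197] 0.1034287691500658 -95.78695732119205
foot [ 0.6387 -0.2646] [ 0.6291 -0.3723] [ 0.6339 -0.3185] 0.1081403251079936 -95.08665122628634
bolt [ 0.6485 -0.2738] [ 0.6399 -0.3634] [ 0.6442 -0.3186] 0.09002993569780916 -95.45260581847153
```

>>> apply_moves --commands '[[[3, 4, 0], -0.05, 0], [[6.5, 8.5, 0], -0.1, 0], [[10, 13, 0], -0.15, 0], [[13.5, 17.5, 0], -0.2, 0], [[16.5, 21.5, 0], -0.25, 0], [[19, 24.8, 0], -0.277, 0], [[20.5, 26.6, 0], -0.277, 0], [[20.5, 26.6, -4], -0.277, 0], [[20.5, 26.6, -4], -0.277, 0], [[20.5, 26.6, -4], -0.277, 0]]'

```text
clock: 2.58
tool_pos: [0.3957, -0.3785, 0.2011]
orientation: [179.9, -0.2, -179.3]
force: [-0.4, 0.2, 0.4]
opening: 0.0875
gripper_force: 0.0
```

```bash
python3 - <<'E'
from h import *
np.set_printoptions(precision=4,suppress=True)
s=snap("wrist","w1")
o=ctrl.get_obs();print(o['clock'],o['tool_pos'],o['orientation'])
for t,z in(("web_top",.085),("shelf_tabs",.058),("narrow_shelf",0),("upper_seat",.12)):
    for d in ctrl.spot_point(s,t)[:2]: print(t,np.array(d["at"]),d["score"],atz(s,d["at"],z))
E
```

```text
2.6333 [ 0.3955 -0.3801  0.2026] [ 179.9377   -0.1181 -179.3357]
web_top [312.6 244.9] 0.86 [ 0.396  -0.3827  0.085 ]
shelf_tabs [316.1 290.4] 0.7 [ 0.4436 -0.3799  0.058 ]
narrow_shelf [413.5 224.1] 0.65 [ 0.3995 -0.2867  0.    ]
```

View pics/w1.png

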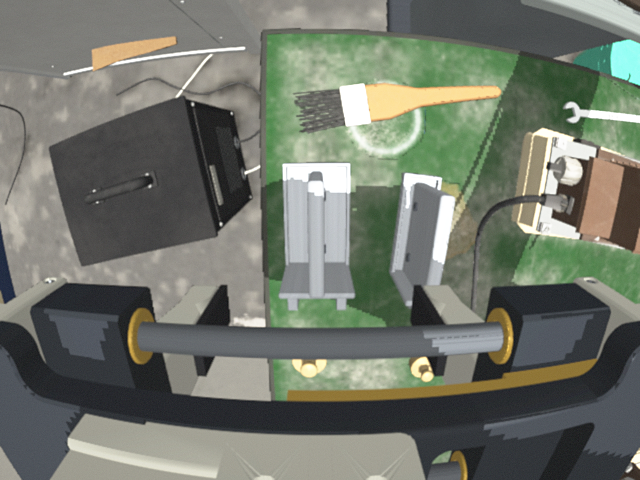

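The wrist view shows the web centred at about (316,235) with its tabs toward the bottom, at (340,303). That agrees with the other views: web_top is at (0.396,-0.382). I'll descend and grip.

>>> apply_moves --commands '[[[0.1, 0, -2], 0, 0.3], [[0.1, 0, -5], 0, 0.3], [[0.1, 0, -8], 0, 0.3], [[0.1, 0, -10.5], 0, 0.3], [[0.1, 0, -12.2], 0, 0.3], [[0.1, 0, -12.8], 0, 0.3], [[0.1, 0, -12.8], 0, 0.3], [[0.1, 0, -12.8], 0, 0.7], [[0.1, 0, -12.8], 0, 1], [[0.1, 0, -12.8], 0, 1], [[0.1, 0, -12.8], 0, 1], [[0.1, 0, -12.8], 0, 1], [[0.1, 0, -12.8], 0, 1], [[0.1, 0, -12.8], 0, 1], [[0.1, 0, -12.8], 0, 1]]'

```text
clock: 4.08
tool_pos: [0.3964, -0.3816, 0.0757]
orientation: [-180.0, 0.0, -179.5]
force: [0.7, -0.4, -0.2]
opening: 0.0135
gripper_force: 0.0
```

>>> apply_moves --commands '[[[0, 0, 0], 0, 1], [[0, 0, 0], 0, 1], [[0, 0, 0], 0, 1], [[0, 0, 1], 0, 1], [[0, 0, 2.5], 0, 1], [[0, 0, 4.5], 0, 1], [[0, 0, 7], 0, 1], [[0, 0, 9.5], 0, 1], [[0, 0, 11.5], 0, 1], [[1, 0.4, 12], -0.01, 1], [[3, 1.2, 12], -0.03, 1], [[6, 2.4, 12], -0.05, 1], [[9, 3.7, 12], -0.07, 1], [[12, 5, 12], -0.09, 1], [[14.5, 6.2, 12], -0.1, 1], [[16, 7, 12], -0.103, 1], [[16.5, 7.1, 12], -0.103, 1], [[16.5, 7.1, 10.5], -0.103, 1], [[16.5, 7.1, 10.5], -0.103, 1]]'

```text
clock: 5.67
tool_pos: [0.5598, -0.3095, 0.1774]
orientation: [179.9, -0.3, 174.6]
force: [-1.2, 0.5, -5.1]
opening: 0.0118
gripper_force: 30.0
```

```bash
cat > c.py <<'E'
from h import *
import sys
np.set_printoptions(precision=4,suppress=True)
o=ctrl.get_obs();print(o['clock'],o['tool_pos'],o['orientation'],o['opening'],o['gripper_force'],o['force'])
S={n:snap(n) for n in("side","top","wrist")}
for t in("web_top","shelf_tabs","upper_seat","narrow_shelf"):
    P={}
    for n,s in S.items():
        p=ctrl.spot_point(s,t)
        if p: P[n]=p[0]["at"];print(t,n,np.array(p[0]["at"]),round(p[0]["score"],2))
    if len(P)>1: print("   ",*tri([ray(S[n],p) for n,p in P.items()]))
a=S["side"]["img"][130:330,220:450];b=S["top"]["img"][110:310,230:430]
a=cv2.resize(a,None,fx=1.8,fy=1.8,interpolation=cv2.INTER_CUBIC);b=cv2.resize(b,None,fx=1.8,fy=1.8,interpolation=cv2.INTER_CUBIC)
cv2.imwrite(f"pics/{sys.argv[1]}.png",np.hstack([a,b])[:,:,::-1])
E
python3 c.py c1
```

```text
5.6667 [ 0.5598 -0.3095  0.1774] [179.8964  -0.2688 174.5935] 0.011800783207383734 29.987052083015442 [-1.1973  0.4886 -5.1418]
web_top side [319.3 184.3] 0.6
web_top wrist [317.6 332.7] 0.68
    [ 0.5597 -0.3107  0.1904] [np.float64(0.0006312574527325934), np.float64(0.0006312574527328823)]
shelf_tabs side [350.7 191.6] 0.66
shelf_tabs wrist [319.2 380.3] 0.66
    [ 0.6108 -0.3141  0.1644] [np.float64(0.006197944408083464), np.float64(0.00619794440808353)]
upper_seat side [374.5 214.8] 0.93
narrow_shelf side [235.2 280.8] 0.74
narrow_shelf top [304.3 335.2] 0.87
narrow_shelf wrist [329.7  43.5] 0.71
    [ 0.4029 -0.2868 -0.0008] [np.float64(0.0011172274517363694), np.float64(0.0014438139522837334), np.float64(0.0004129669456712232)]
```

View pics/c1.png

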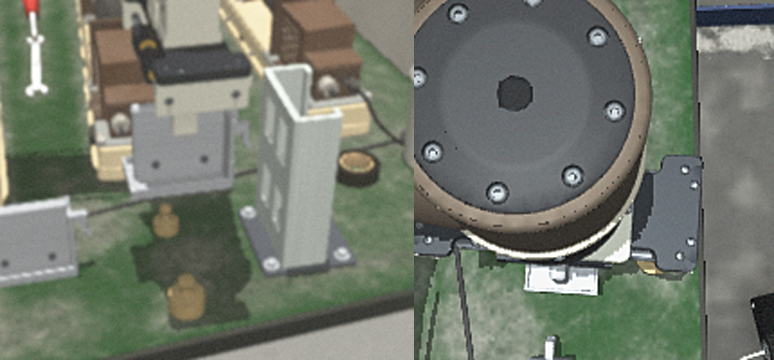

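The crop shows the shelf level in the grip, its tabs facing the upper slots at about (240,130), with the slots near (275,130). The narrow shelf hasn't moved. I'll lower to entry height and start inserting.

>>> apply_moves --commands '[[[0, 0, -0.8], 0, 1], [[0, 0, -1.6], 0, 1], [[0, 0, -1.7], 0, 1], [[0, 0, -1.7], 0, 1], [[0.8, -0.1, -1.7], 0, 1], [[1.6, -0.15, -1.7], 0, 1], [[2.2, -0.2, -1.7], 0, 1], [[2.7, -0.25, -1.7], 0, 1], [[3.2, -0.3, -1.7], 0, 1], [[3.2, -0.3, -1.7], 0, 1], [[3.2, -0.3, -1.7], 0, 1]]'

```text
clock: 7.33
tool_pos: [0.5935, -0.3135, 0.1633]
orientation: [180.0, -0.0, 174.6]
force: [-0.5, 0.1, -2.7]
opening: 0.0117
gripper_force: 30.0
```

```bash
python3 c.py c2
```

```text
7.3333 [ 0.5935 -0.3135  0.1633] [179.9924  -0.022  174.6064] 0.011666352209647304 29.987372159957886 [-0.4721  0.1113 -2.7441]
web_top side [339.5 193.9] 0.77
web_top wrist [318.5 333.3] 0.84
    [ 0.5956 -0.3137  0.1676] [np.float64(0.0003396878447099995), np.float64(0.00033968784471010365)]
shelf_tabs side [366.6 197.3] 0.55
shelf_tabs wrist [320.2 378.8] 0.7
    [ 0.6406 -0.3165  0.1496] [np.float64(0.00528708683690408), np.float64(0.005287086836903947)]
upper_seat side [373.1 214.5] 0.65
upper_seat wrist [328.5   2.3] 0.19
    [ 0.5547 -0.3513  0.2022] [np.float64(0.08713649854254231), np.float64(0.08713649854254213)]
narrow_shelf side [236.4 278.4] 0.68
narrow_shelf top [307.4 335.1] 0.68
narrow_shelf wrist [331.1   0.9] 0.66
    [ 0.4047 -0.2894  0.0067] [np.float64(0.0003011171959576735), np.float64(0.0033162246982196796), np.float64(0.0032893359164410216)]
```

View pics/c2.png

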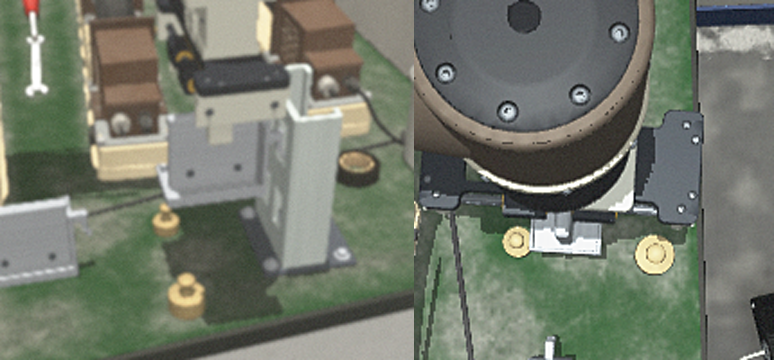

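No contact force, and the tabs are already past the face plane. I'll press on to the face.

>>> apply_moves --commands '[[[0.4, -0.05, 0], 0, 1], [[0.8, -0.1, 0], 0, 1], [[1.1, -0.1, 0], 0, 1], [[1.3, -0.15, 0], 0, 1], [[1.3, -0.15, 0], 0, 1], [[1.3, -0.15, 0], 0, 1]]'

```text
clock: 8.58
tool_pos: [0.6064, -0.3151, 0.1633]
orientation: [180.0, -0.0, 174.6]
force: [-0.5, -0.2, -3.3]
opening: 0.0118
gripper_force: 30.0
```

>>> apply_moves --commands '[[[0.1, 0, 0], 0, 1], [[0.2, 0, 0], 0, 1], [[0.2, 0, 0], 0, 1]]'

```text
clock: 8.83
tool_pos: [0.6084, -0.3151, 0.1636]
orientation: [-180.0, 0.0, 174.6]
force: [-0.0, -0.2, -3.1]
opening: 0.0121
gripper_force: 30.0
```

>>> apply_moves --commands '[[[0.1, 0, 0], 0, 1], [[0.2, 0, 0], 0, 1], [[0.2, 0, 0], 0, 1]]'

```text
clock: 9.08
tool_pos: [0.6088, -0.315, 0.1633]
orientation: [180.0, -0.2, 174.6]
force: [-4.4, 0.6, -1.4]
opening: 0.0121
gripper_force: 30.0
```

Contact with the face at the expected place. I'll ease back 2 mm and go down.

>>> apply_moves --commands '[[[-0.2, 0, -0.3], 0, 1], [[-0.2, 0, -0.7], 0, 1], [[-0.2, 0, -1.1], 0, 1], [[-0.2, 0, -1.5], 0, 1], [[-0.2, 0, -1.9], 0, 1], [[-0.2, 0, -2.2], 0, 1], [[-0.2, 0, -2.2], 0, 1]]'

```text
clock: 9.67
tool_pos: [0.6079, -0.3149, 0.1404]
orientation: [180.0, -0.1, 174.6]
force: [-0.0, -0.1, -3.5]
opening: 0.012
gripper_force: 30.0
```

>>> apply_moves --commands '[[[0, 0, -0.2], 0, 1], [[0, 0, -0.4], 0, 1], [[0, 0, -0.6], 0, 1], [[0, 0, -0.6], 0, 1]]'

```text
clock: 10.0
tool_pos: [0.6085, -0.3152, 0.1373]
orientation: [-180.0, 0.1, 174.6]
force: [-3.3, 2.2, 7.2]
opening: 0.0115
gripper_force: 30.0
```

TCP z is 0.137, which is exactly the home height, and there is an upward reaction. I'll release, back up and check.

>>> apply_moves --commands '[[[0, 0, 0.1], 0, 0.5], [[0, 0, 0.1], 0, 0.4], [[0, 0, 0.1], 0, 0.4], [[0, 0, 0.1], 0, 0.4], [[0, 0, 0.1], 0, 0.4], [[0, 0, 0.1], 0, 0.4], [[0, 0, 1.5], 0, 0.4], [[0, 0, 4], 0, 0.4], [[0, 0, 8], 0, 0.4], [[-2, 0, 11], 0, 0.4], [[-5, 0, 11], 0, 0.4], [[-8, 0, 11], 0, 0.4], [[-8, 0, 11], 0, 0.4]]'

```text
clock: 11.08
tool_pos: [0.5242, -0.3149, 0.2469]
orientation: [180.0, 0.0, 174.5]
force: [0.2, 1.4, -1.2]
opening: 0.0522
gripper_force: 0.0
```

```bash
python3 c.py c3
```

```text
11.0833 [ 0.5242 -0.3149  0.2469] [179.9605   0.0429 174.5262] 0.05223065297782023 0.0 [ 0.2362  1.3697 -1.1659]
web_top side [346.  204.4] 0.96
shelf_tabs side [372.7 210. ] 0.59
shelf_tabs wrist [330.4 377. ] 0.71
    [ 0.6556 -0.3169  0.1224] [np.float64(0.002932793029254703), np.float64(0.002932793029254619)]
upper_seat side [372.5 212.5] 0.71
upper_seat wrist [331.7 378.1] 0.82
    [ 0.6576 -0.3161  0.1179] [np.float64(0.0007263145388745115), np.float64(0.0007263145388744064)]
narrow_shelf side [373.3 214.7] 0.35
narrow_shelf top [303.3 333. ] 0.96
narrow_shelf wrist [332.3  87.2] 0.68
    [ 0.4899 -0.3336  0.1933] [np.float64(0.14867519478167043), np.float64(0.07667205185814004), np.float64(0.07203248224382196)]
```

View pics/c3.png

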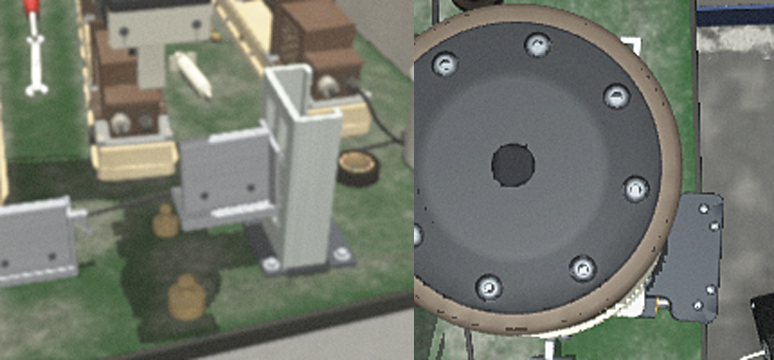

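The crop shows the shelf hanging level against the face at about (225,180), free of the gripper. The narrow shelf is in place at the left, and shelf_tabs lies within about 5 mm of upper_seat.

```bash
python3 -c "
from plant import ctrl
print(ctrl.close_job())"
```

```text
the job is handed in; nothing more can be done
None
```

The wide shelf hangs by both tabs in the upper slots with the gripper clear, the narrow shelf still stands in its place, and the job is handed in at about 11 s; no verdict came back.

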